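Load the curing tray and throw its lever-lock switch

ROBOT

A 7-joint arm with a two-finger parallel gripper is mounted at the origin on the work surface. World frame = base frame: x ahead of the robot, y to its left, z up, the work surface at z = 0. Lengths are in m, angles in rad, forces in N, time in s.
With the tool pointing down it reaches from about 0.35 to 0.9 m from the base axis. Payload 8.1 kg.
Tool frame: the origin (TCP) lies midway between the tips of the shut fingers; the grasp point (between the pads) lies 19 mm behind it (r.grip_point_offset is the distance from the TCP to the grasp point, in m); z points along the fingers, y is the line along which they close (so a half turn about z gives the same grasp; the last joint's range is limited). The gripper opens to 85 mm and grips with 20 to 120 N. Pads are 22 mm wide; open, the fingers measure 114 mm over their backs; the gripper's body (76 mm by 85 mm) begins 54 mm behind the grasp point. The pads swing forward as they close: fully open they stand 13 mm farther back than shut.
Start: joints at [-1.277, 0.434, 0.025, 1.573, -0.012, 1.134, -0.075], TCP at [0.242, 0.576, 0.231] pointing down, gripper open.
Joint ranges: [-2.62, 2.62], [-0.44, 2.09], [-1.27, 1.32], [0.08, 2.57], [-1.32, 4.46], [0.12, 2], [-2.74, 2.74]. Speed limits (rad/s): [2.22, 2.22, 3.01, 3.01, 3.14, 3.14, 3.14].

INTERFACE

Orientations are given as a rotation vector (axis times angle).
In Python, from rig import observe, eyes, order, r gives the robot as it stands. The module is installed in compiled form; this text tells all that it offers.
- The arm moves only by the tool step_arm, never from a script. Its argument "rows" is a list of rows, each a list of 3 entries, a list of its own where there are three numbers: the turn, a rotation vector about the tool's x, y, z scaled (see below), then the shift along the tool's x, y, z scaled (see below), then the opening, from 0 (shut) to 1 (fully open). A call has 1 to 12 rows; each row shifts and turns the commanded pose from where the row before left it, along the tool's axes as they then stand; what a row does not reach is not made up. The controller multiplies each number of a shift by 10 cm and each number of a turn by 90 degrees. A row lasts 1/12 s, in which the tool goes at most 41.7 mm and 7.16 degrees, less where a joint would pass 70% of its speed; a pose out of reach is approached as far as the arm can. A call with a number of a shift or a turn outside -1 to 1 is refused whole. A call with a gripper value outside its range is refused whole. The fingers move at their own pace and stop on an object; "newtons" is the grip in N (left out, the last holds). Time passes only in rows, so rows that do not move let the fingers close. It gives the time, the measured TCP pose, the force, the opening and the grip force at its end, in the units of the state.
- observe(): the state, without advancing time (a new reading comes with each control period).
- eyes.read_camera(name): name is "scene" or "side" or "wrist"; returns a dict with "image" (400x640x3 uint8, red, green, blue), "z_map" (400x640 float32, m along the optical axis (not along the pixel's ray), 0 where there is no reading), "intrinsics" (3x3 intrinsics, pixels), "T" (4x4, takes a point from camera to world coordinates). Camera axes: x right, y up, looking along -z (the intrinsics and any distortion apply to the point x, -y, -z); pixel columns grow to the right and rows downward; lengths in m; the calibration is good to about 2 mm. A picture is of the moment at which its call begins.
- order.job_done(): hands the job in; it is judged then, once.
The state is a dict: "time_s": time; "joint_positions": joint angles; "joint_vel": joint speeds; "effort": joint torques, N m; "tool_pos": TCP position; "tcp_rot": TCP orientation; "ft_force": force on the tool from outside, world axes, zero at the start; "ft_torque": the same for the moment, N m; "gripper_width": finger opening in m; "gripper_force": force on a finger pad.
Only numpy, scipy, OpenCV 4.12 (cv2) and the standard library are available. Lean on these libraries where they do the work, as an engineer would, in place of code of your own. Each camera call takes 0.05 s, during which the arm holds its last target. There are 200 camera calls.

TASK

Three freshly glued repairs lie on the teal mat: a white earbud case, a round watch body and a black loudspeaker module. Lay all three in the white curing tray, each the right way up and flat on the tray's floor, none on another, and only then start the lamp at the grey pod: lift the red locking collar on its lever, swing the lever all the way over to the green-dot side, and let the collar drop home so that the lever is locked on. Leave the bottle, screwdriver and phone where they are, and end with the gripper clear of everything.

Things in the scene. Friction and masses are not known exactly. Their poses are not given: they have to be found in the camera images.
- earcase_mid (a point): White earbud case, rounded box 56 (x) x 44 (y) x 24 (z) mm, 8 mm edge rounding, about 45 g, lying on the mat right way up. The point is its centre; z is its upward axis.
- watch_mid (a point): Watch body without strap, upright aluminium disc 38 mm in diameter, 12 mm thick, black glass up, about 35 g; a 3 mm crown at its +x edge is only seen, not felt. The point is its centre.
- speaker_mid (a point): Black loudspeaker module, flat box 52 (x) x 18 (y) x 12 (z) mm, about 20 g, metal mesh and brass contacts up. The point is its centre.
- tray_in (a point): Fixed white curing tray, open on top: centre of its inner floor, 7 mm above the work surface (mat: 3 mm). Inside 190 mm along x, 104 mm along y; walls 4 mm thick, rim 20 mm above this floor. At its +x end stands a fixed black lamp head with a violet strip: x = 99 to 131 mm in this frame, the tray's full width, top 58 mm above this floor.
- console: Fixed grey control pod, 150 mm deep (x) and 110 mm wide (y). Origin at the centre of its underside. Its top panel slopes up away from the robot at 25 degrees to level: 35 mm high at the front (-x), 105 mm at the back (+x). (Off to the right of the mat, at y below -0.52 m, a fixed microscope stands 370 mm high.)
- pivot (a point): Lever's pivot, at the middle of the sloping panel, 70 mm above the pod's underside. z is square to the panel, x up the slope (the swing axis), y to the pod's left. Green dot (on) 43 mm to -y, white dot (off) 43 mm to +y. Under the collar stands the lock gate: aluminium cheeks 28 mm high, within 13 mm along x and 9 mm along y.
- lever_tip (a point): Black ball, 14 mm in diameter, at the tip of the steel lever (9 mm rod), its centre 68 mm from the pivot. The lever leans 24 degrees from the panel's normal: towards +y (white dot) when off, towards -y (green dot) when on. z is the lever's axis.
- collar_mid (a point): Centre of the red locking collar, a sleeve 24 x 24 mm across (faces along the lever's x and y) and 24 mm long, sliding on the lever; the centre is 44 mm from the pivot when the collar is down. z is the lever's axis, pointing away from the pivot; x is parallel to the swing axis (up the slope).
- lever (a joint): Swing of the lever in rad: 0 off (towards the white dot), 0.838 fully on (green dot). It turns with light friction (0.06 N m) and stays where it is left, but with the collar down it is locked at either end (about 0.05 rad of play).
- collar (a joint): How far the collar is lifted along the lever, in m: 0 down, 0.016 the most. A spring pulls it down with 3 N when down, 6 N at the top. It must be lifted at least 0.011 before the lever can swing across, and drops back to 0 (locked) at either end; released part-way it rests on the gate.
- bottle: Bystander: loose amber bottle, black cap, 36 mm in diameter and 110 mm tall, standing. Origin at the centre of its underside.
- driver: Bystander: loose screwdriver, 150 mm long along its x, green handle 26 mm thick on its -x half. Origin at its middle, on the underside.
- phone: Bystander: loose black phone lying flat, 72 (x) x 148 (y) x 9 (z) mm. Origin at the centre of its underside.
Not all that is in view belongs to the job. What is meant by the part that bears earcase_mid is not blue, brown or pink, and is the larger of those in its own colour.

How it is judged:
On the way, in this order (a step that is already met when the one before it is completed fails the run):
1. all three repairs lie flat in the tray while the switch is still off (x of earcase_mid in the frame of tray_in between -0.09 and 0.09 m and y of earcase_mid in the frame of tray_in between -0.05 and 0.05 m and z of earcase_mid in the frame of tray_in below 0.015 m and angle between each of earcase_mid, watch_mid, speaker_mid's own z axis and vertical below 0.15 rad and x of watch_mid in the frame of tray_in between -0.09 and 0.09 m and y of watch_mid in the frame of tray_in between -0.05 and 0.05 m and z of each of watch_mid, speaker_mid in the frame of tray_in below 0.009 m and x of speaker_mid in the frame of tray_in between -0.09 and 0.09 m and y of speaker_mid in the frame of tray_in between -0.05 and 0.05 m and value of joint lever below 0.15 rad), for 0.2 s.
2. the collar is lifted with the lever still at off (value of joint collar above 0.008 m and value of joint lever below 0.15 rad), for 0.05 s.
At the end, for the whole second after the job is handed in: All three repairs rest flat (within 0.15 rad, right way up) on the tray's floor (centres within 90 mm along and 50 mm across of the tray's centre, not more than 3 mm above resting height), the lever stands at on (joint above 0.77 rad) and the collar is down (within 2 mm) (x of earcase_mid in the frame of tray_in between -0.09 and 0.09 m and y of earcase_mid in the frame of tray_in between -0.05 and 0.05 m and z of earcase_mid in the frame of tray_in below 0.015 m and angle between each of earcase_mid, watch_mid, speaker_mid's own z axis and vertical below 0.15 rad and x of watch_mid in the frame of tray_in between -0.09 and 0.09 m and y of watch_mid in the frame of tray_in between -0.05 and 0.05 m and z of each of watch_mid, speaker_mid in the frame of tray_in below 0.009 m and x of speaker_mid in the frame of tray_in between -0.09 and 0.09 m and y of speaker_mid in the frame of tray_in between -0.05 and 0.05 m and value of joint lever above 0.77 rad and value of joint collar below 0.002 m); the robot touches nothing.
It fails at once if the bottle is pushed more than 20 mm or tipped (distance of bottle from where it was at the start of the episode above 0.02 m or angle between bottle's own z axis and vertical above 0.4 rad).
It fails at once if the phone is pushed more than 20 mm or tipped (distance of phone from where it was at the start of the episode above 0.02 m or angle between phone's own z axis and vertical above 0.4 rad).
It fails at once if the screwdriver is pushed more than 20 mm (distance of driver from where it was at the start of the episode above 0.02 m).
It fails at once if the lever is thrown before all three repairs are in the tray (value of joint lever above 0.4 rad and not ((x of earcase_mid in the frame of tray_in between -0.09 and 0.09 m and y of earcase_mid in the frame of tray_in between -0.05 and 0.05 m and z of earcase_mid in the frame of tray_in below 0.015 m and angle between earcase_mid's own z axis and vertical below 0.15 rad) and (x of watch_mid in the frame of tray_in between -0.09 and 0.09 m and y of watch_mid in the frame of tray_in between -0.05 and 0.05 m and z of watch_mid in the frame of tray_in below 0.009 m and angle between watch_mid's own z axis and vertical below 0.15 rad) and (x of speaker_mid in the frame of tray_in between -0.09 and 0.09 m and y of speaker_mid in the frame of tray_in between -0.05 and 0.05 m and z of speaker_mid in the frame of tray_in below 0.009 m and angle between speaker_mid's own z axis and vertical below 0.15 rad))).
It also fails if it takes over 72 s, if anything falls off the work surface, if the arm or the gripper's body presses on something with over 40 N, if the wrist force passes 120 N, or if a joint passes its speed limit or range.

## Working session

There is one attempt and no reset: what is moved stays moved. The work goes in short steps, Python scripts to look and compute and a tool call to move; the robot and the scene stay as the last step left them, time stands still between calls to the robot, and variables do not carry over. Pictures are saved under pics/ and viewed, at most 10 in all, crops included, and the job is handed in when it is done.

Besides the shell and the picture viewer there is one more tool, called after ">>>" by a JSON object that holds its "api" and its "payload", one argument or row to a line. step_arm: Moves the arm, as the interface text tells. Its arguments: {"type":"object","properties":{"rows":{"type":"array","items":{"type":"array"}},"newtons":{"type":"number"}},"required":["rows"]}

```bash
mkdir -p pics; cat > h.py <<'E'
import numpy as np,cv2
from rig import observe,eyes,order,r
from scipy.spatial.transform import Rotation as R
def cam(n,save=None):
    c=eyes.read_camera(n)
    if save: cv2.imwrite(save,c["image"][:,:,::-1])
    np.savez('%s.npz'%n,**{k:c[k] for k in("image","z_map","intrinsics","T")})
    return c
def load(n): return dict(np.load('%s.npz'%n))
def pts(c):
    K=c["intrinsics"];z=c["z_map"];v,u=np.mgrid[:z.shape[0],:z.shape[1]]
    X=(u-K[0,2])/K[0,0]*z;Y=(v-K[1,2])/K[1,1]*z
    P=np.stack([X,-Y,-z],-1)
    return P@c["T"][:3,:3].T+c["T"][:3,3]
E
python3 - <<'E'
from h import *
s=observe()
for k in s: print(k,np.round(s[k],3))
print(r.grip_point_offset,R.from_rotvec(s["tcp_rot"]).as_matrix().round(3))
for n in("scene","side","wrist"):
    c=cam(n,'pics/%s0.png'%n);print(n,c["T"].round(3).tolist(),c["intrinsics"].round(1).tolist())
a=np.vstack
E
```

```text
time_s 0.0
joint_positions [-1.277  0.435  0.025  1.574 -0.012  1.134 -0.075]
joint_vel [ 0.001  0.001  0.001  0.     0.    -0.001  0.   ]
effort [-1.0000e-03 -6.7047e+01  1.0240e+00 -3.1621e+01  1.5000e-02  1.2000e-02
 -0.0000e+00]
tool_pos [0.241 0.576 0.231]
tcp_rot [-6.19e-01 -3.08e+00  2.00e-03]
ft_force [ 0.234  0.43  -0.221]
ft_torque [-0.011  0.021 -0.04 ]
gripper_force 0.0
gripper_width 0.085
0.0187 [[-0.922  0.387 -0.   ]
 [ 0.387  0.922 -0.001]
 [-0.    -0.002 -1.   ]]
scene [[-0.43, -0.685, 0.589, 1.209], [0.903, -0.327, 0.279, 0.373], [0.001, 0.652, 0.759, 0.923], [0.0, 0.0, 0.0, 1.0]] [[458.2, 0.0, 318.1], [0.0, 458.2, 197.5], [0.0, 0.0, 1.0]]
side [[0.877, 0.382, -0.292, 0.269], [-0.48, 0.681, -0.553, -0.535], [-0.012, 0.625, 0.78, 0.907], [0.0, 0.0, 0.0, 1.0]] [[479.6, 0.0, 320.5], [0.0, 479.6, 201.3], [0.0, 0.0, 1.0]]
wrist [[0.386, -0.88, -0.276, 0.171], [0.923, 0.368, 0.117, 0.604], [-0.001, -0.3, 0.954, 0.374], [0.0, 0.0, 0.0, 1.0]] [[355.1, 0.0, 317.6], [0.0, 355.1, 197.4], [0.0, 0.0, 1.0]]
```

View pics/scene0.png

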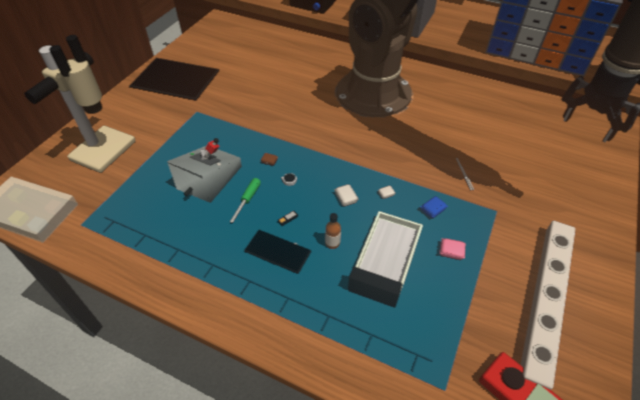

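View pics/side0.png

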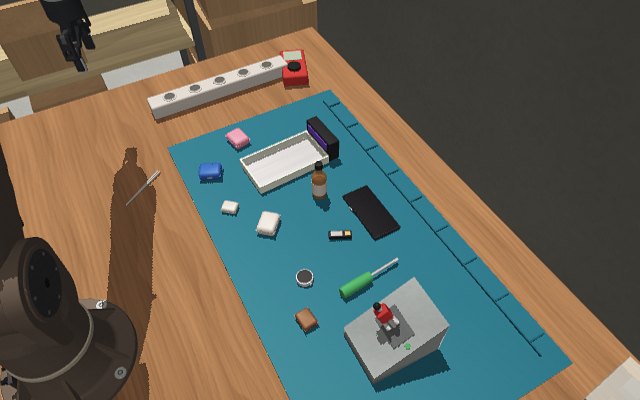

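The scene shows the pod at (205,170), watch (289,179), larger white case (346,195), speaker (288,217), tray (388,250), bottle (333,235), driver (245,200) and phone (278,251). The side view agrees: case (268,223), watch (304,277), speaker (340,235), collar (383,313), green dot (408,347). Next I measure heights and footprints.

```bash
python3 - <<'E'
from h import *
for n,boxes in (("side",dict(case=(245,200,290,245),watch=(288,260,322,292),spk=(322,222,358,246),tray=(230,110,345,195),bottle=(305,160,332,205),phone=(338,180,405,242),driver=(335,250,402,302),pod=(340,270,455,385),)),
 ("scene",dict(case=(328,178,365,212),watch=(275,168,303,190),spk=(272,206,304,228),tray=(345,205,428,305),bottle=(322,210,344,250),phone=(240,228,315,275),driver=(225,175,265,225),pod=(165,135,245,202)))):
    c=load(n);P=pts(c);im=c["image"].astype(int)
    teal=(im[...,2]-im[...,0]>35)&(abs(im[...,1]-im[...,2])<40)
    print(n,"mat z",np.median(P[teal][:,2]).round(4))
    for k,(u0,v0,u1,v1) in boxes.items():
        p=P[v0:v1,u0:u1].reshape(-1,3);t=teal[v0:v1,u0:u1].ravel()
        m=(p[:,2]>0.008)&(p[:,2]<.3)&((p[:,2]>.008)|~t)
        if k=="phone":m=(p[:,2]>.0085)&(p[:,2]<.02)
        q=p[m];
        zt=np.percentile(q[:,2],90)
        top=q[q[:,2]>zt-.004] if k in("case","watch","spk","phone") else q
        (cx,cy),(w,h),a=cv2.minAreaRect((top[:,:2]*1000).astype(np.float32))
        print(k,len(top),"zt",zt.round(4),"rect",np.round([cx,cy,w,h,a],1),"med",np.median(top,0).round(4),"mean",top.mean(0).round(4))
E
python3 - <<'E'
import cv2,numpy as np
import sys;sys.path.insert(0,'.')
a=cv2.imread('pics/side0.png')
x=cv2.resize(a[255:395,330:470],(560,560),interpolation=cv2.INTER_CUBIC)
cv2.imwrite('pics/podcrop.png',x)
E
```

```text
side mat z 0.0028
case 279 zt 0.0279 rect [465.   97.8  54.9  40.9  52.5] med [0.4649 0.0975 0.0261] mean [0.465  0.0977 0.0263]
watch 196 zt 0.0172 rect [474.1 -64.8  36.7  33.9  62. ] med [ 0.4735 -0.0661  0.0153] mean [ 0.4739 -0.0659  0.0155]
spk 124 zt 0.017 rect [596.   -6.4  18.7  50.1  62.3] med [ 0.5939 -0.0067  0.0153] mean [ 0.595  -0.0061  0.0154]
tray 3081 zt 0.0659 rect [600.6 299.7 324.  290.4  58.9] med [0.6106 0.2513 0.025 ] mean [0.6082 0.25   0.0327]
bottle 573 zt 0.1042 rect [628.  170.7 130.9  60.2  57. ] med [0.6117 0.1195 0.0529] mean [0.6158 0.1351 0.0537]
phone 1326 zt 0.0144 rect [658.5  16.9 147.5 139.9  89.4] med [0.6887 0.0085 0.0125] mean [0.6853 0.0129 0.0127]
driver 709 zt 0.0872 rect [ 586.1 -146.1  141.2  121.6   52.3] med [ 0.5755 -0.1416  0.0262] mean [ 0.5747 -0.1588  0.0391]
pod 6721 zt 0.1028 rect [ 588.1 -217.6  215.9  210.2   88.5] med [ 0.5542 -0.274   0.068 ] mean [ 0.5564 -0.2679  0.0676]
scene mat z 0.0022
case 190 zt 0.0278 rect [464.6 100.5  53.6  39.9  49.8] med [0.4663 0.1012 0.0258] mean [0.4659 0.101  0.0261]
watch 94 zt 0.0168 rect [474.3 -62.3  37.2  33.5  58.4] med [ 0.4738 -0.0616  0.0148] mean [ 0.4744 -0.0621  0.015 ]
spk 105 zt 0.0163 rect [595.   -2.8  19.8  52.5  64.5] med [ 0.5962 -0.0033  0.0142] mean [ 0.5956 -0.0031  0.0144]
tray 2316 zt 0.0644 rect [581.3 263.9 285.1 208.9  24.2] med [0.6907 0.2648 0.0273] mean [0.6375 0.264  0.0354]
bottle 424 zt 0.1092 rect [616.9 131.   29.6  34.7  33.9] med [0.6228 0.1327 0.0672] mean [0.6219 0.1323 0.0633]
phone 1257 zt 0.0136 rect [692.3  21.5  72.1 147.    1.1] med [0.6933 0.0208 0.0117] mean [0.693  0.0212 0.0118]
driver 344 zt 0.0281 rect [ 597.  -164.3  151.7   93.9    4.1] med [ 0.5651 -0.1288  0.0223] mean [ 0.5732 -0.1395  0.0215]
pod 2687 zt 0.1024 rect [ 556.5 -250.8  173.1  193.7   22.2] med [ 0.5967 -0.244   0.0684] mean [ 0.5868 -0.2494  0.0657]
```

View pics/podcrop.png

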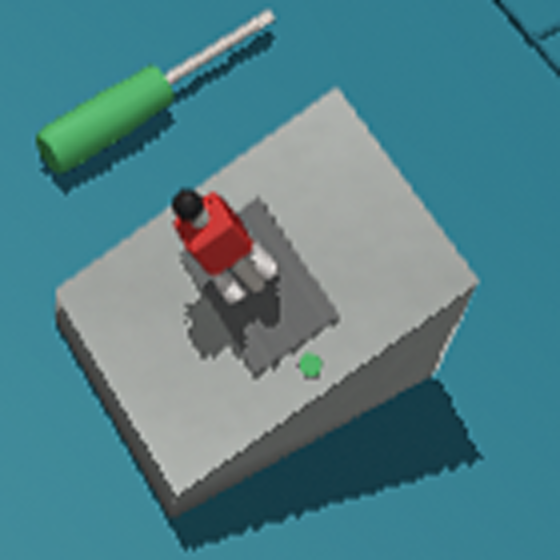

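Crop: the lever leans to the upper left (ball (188,205), collar (212,238)) and the green dot is at (311,365). Now I'll get the tray and pod frames.

```bash
python3 - <<'E'
from h import *
for n,tb,pb in (("side",(230,100,345,198),(340,270,455,385)),("scene",(345,205,428,305),(165,135,245,202))):
    c=load(n);P=pts(c);im=c["image"].astype(int)
    def sub(b):
        u0,v0,u1,v1=b;return P[v0:v1,u0:u1].reshape(-1,3),im[v0:v1,u0:u1].reshape(-1,3)
    p,q=sub(tb);white=(q.min(1)>110)&(q.max(1)-q.min(1)<45)
    for nm,m in(("rim",white&(p[:,2]>.023)&(p[:,2]<.032)),("floor",white&(p[:,2]>.004)&(p[:,2]<.010)),("lamp",(p[:,2]>.055)&(p[:,2]<.075)&(q.max(1)<90)&(p[:,0]>.6))):
        a=p[m];
        print(n,nm,len(a),np.round(np.hstack(cv2.minAreaRect((a[:,:2]*1000).astype(np.float32))[:2]),1),cv2.minAreaRect((a[:,:2]*1000).astype(np.float32))[2],a.mean(0).round(4))
    p,q=sub(pb)
    nrm0=None
    g=(q.max(1)-q.min(1)<25)&(p[:,2]>.03)&(p[:,2]<.115)
    a=p[g]
    rng=np.random.default_rng(0);best=None
    for i in range(300):
        s=a[rng.choice(len(a),3,False)];nn=np.cross(s[1]-s[0],s[2]-s[0])
        if np.linalg.norm(nn)<1e-6:continue
        nn/=np.linalg.norm(nn);d=abs((a-s[0])@nn)<.002
        if abs(nn[2])>.8 and (best is None or d.sum()>best.sum()):best=d
    a=a[best];o=a.mean(0);nn=np.linalg.svd(a-o,full_matrices=False)[2][2];nn*=np.sign(nn[2])
    print(n,"panel",len(a),"tilt",np.degrees(np.arccos(nn[2])),"x yaw",np.degrees(np.arctan2(-nn[1],-nn[0])))
    X=np.array([-nn[0],-nn[1],0]);X/=np.linalg.norm(X);Y=np.cross([0,0,1],X);xs=np.cross(Y,nn)
    uv=np.stack([(a-o)@xs,(a-o)@Y],1)
    rc=cv2.minAreaRect((uv*1000).astype(np.float32));print("rect",np.round(np.hstack(rc),1))
    cc=o+xs*rc[0][0]/1000+Y*rc[0][1]/1000;print("pivot est",cc.round(4))
    L=p-cc;loc=np.stack([L@xs,L@Y,L@nn],1)
    red=(q[:,0]-q[:,1:].max(1)>60)
    print("red",red.sum(),loc[red].mean(0).round(4),loc[red].min(0).round(4),loc[red].max(0).round(4))
    gr=(q[:,1]-q[:,0]>50)&(q[:,1]-q[:,2]>40)&(abs(loc[:,2])<.01)
    print("green",gr.sum(),loc[gr].mean(0).round(4))
    bl=(q.max(1)<60)&(loc[:,2]>.045)&(loc[:,2]<.085)
    print("ball",bl.sum(),loc[bl].mean(0).round(4),loc[bl].max(0).round(4),p[bl].mean(0).round(4))
E
```

```text
side rim 433 [564.2 260.2 221.4 261.5] 59.572898864746094 [0.58   0.2502 0.0264]
side floor 1735 [579.1 331.2 196.1 262.6] 3.834012031555176 [0.5853 0.2663 0.007 ]
side lamp 415 [686.  213.5 217.9  60.8] 74.95336151123047 [0.6982 0.2584 0.0641]
side panel 3611 tilt 25.131563671089697 x yaw -1.303961250616107
rect [ -1.6   3.6 167.4 110.6   0.2]
pivot est [ 0.5571 -0.2689  0.0723]
red 208 [0.0027 0.014  0.0487] [-0.0107  0.0033  0.0319] [0.0136 0.0337 0.0647]
green 26 [ 0.001  -0.0421  0.0016]
ball 40 [0.0015 0.0263 0.0667] [0.0072 0.0324 0.0712] [ 0.5307 -0.242   0.1333]
scene rim 304 [572.  259.9 178.7 112.2] 2.9281108379364014 [0.5514 0.2602 0.026 ]
scene floor 2157 [557.4 256.9 184.6 117. ] 2.9878594875335693 [0.5702 0.2592 0.0066]
scene lamp 713 [699.8 266.8  32.4 111.8] 3.4291765689849854 [0.7021 0.2675 0.0632]
scene panel 788 tilt 25.115193971331614 x yaw -1.9094857243761385
rect [-16.   -7.1 168.9 113.9   0.7]
pivot est [ 0.5573 -0.2673  0.0727]
red 86 [0.0182 0.0282 0.0501] [-0.0072  0.0077  0.0303] [0.9317 0.6612 0.5028]
green 3 [-0.0003 -0.0437  0.0013]
ball 13 [0.0033 0.0292 0.0641] [0.0064 0.0324 0.0676] [ 0.5341 -0.2373  0.1321]
```

```bash
cat >> h.py <<'E'
def plan(tgt,yaw=None,Rt=None):
    """print turn (units of 90deg, tool axes) then the shift (units 10cm) in the axes after that turn"""
    s=observe();M=R.from_rotvec(s["tcp_rot"])
    if Rt is None:
        a=np.radians(yaw);y=np.array([np.cos(a),np.sin(a),0]);z=np.array([0,0,-1.]);Rt=R.from_matrix(np.stack([np.cross(y,z),y,z],1))
    t=(M.inv()*Rt).as_rotvec()/(np.pi/2)
    d=Rt.inv().apply(np.array(tgt)-s["tool_pos"])*10
    print("t",round(float(s["time_s"]),2),"pos",np.round(s["tool_pos"],4),"w",np.round(s["gripper_width"],4),"| turn",t.round(4),"n>=",int(np.ceil(np.linalg.norm(t)/.0795)),"shift",d.round(3),"n>=",int(np.ceil(np.linalg.norm(d)/.41)))
E
python3 -c "
from h import *
plan([.465,.099,.10],141)"
```

```text
t 0.15 pos [0.2415 0.5761 0.2307] w 0.0855 | turn [-7.000e-04 -4.000e-04 -8.193e-01] n>= 11 shift [ 2.301 -4.739  1.307] n>= 14
```

>>> {"api": "step_arm", "payload": {
  "rows": [
    [[0, 0, -0.0683], [0, 0, 0], 0.8],
    [[0, 0, -0.0683], [0, 0, 0], 0.8],
    [[0, 0, -0.0683], [0, 0, 0], 0.8],
    [[0, 0, -0.0683], [0, 0, 0], 0.8],
    [[0, 0, -0.0683], [0, 0, 0], 0.8],
    [[0, 0, -0.0683], [0, 0, 0], 0.8],
    [[0, 0, -0.0683], [0, 0, 0], 0.8],
    [[0, 0, -0.0683], [0, 0, 0], 0.8],
    [[0, 0, -0.0683], [0, 0, 0], 0.8],
    [[0, 0, -0.0683], [0, 0, 0], 0.8],
    [[0, 0, -0.0683], [0, 0, 0], 0.8],
    [[0, 0, -0.0683], [0, 0, 0], 0.8]
  ],
  "newtons": 30
}}

```text
time_s: 1.15
tool_pos: [0.2416, 0.5762, 0.231]
tcp_rot: [1.36, -2.831, 0.001]
ft_force: [0.7, 0.3, 0.0]
gripper_width: 0.0684
gripper_force: 0.0
```

>>> {"api": "step_arm", "payload": {
  "rows": [
    [[0, 0, 0], [0.144, -0.296, 0], 0.8],
    [[0, 0, 0], [0.144, -0.296, 0], 0.8],
    [[0, 0, 0], [0.144, -0.296, 0], 0.8],
    [[0, 0, 0], [0.144, -0.296, 0], 0.8],
    [[0, 0, 0], [0.144, -0.296, 0.1], 0.8],
    [[0, 0, 0], [0.144, -0.296, 0.1], 0.8],
    [[0, 0, 0], [0.144, -0.296, 0.1], 0.8],
    [[0, 0, 0], [0.144, -0.296, 0.1], 0.8],
    [[0, 0, 0], [0.144, -0.296, 0.1], 0.8],
    [[0, 0, 0], [0.144, -0.296, 0.1], 0.8],
    [[0, 0, 0], [0.144, -0.296, 0.1], 0.8],
    [[0, 0, 0], [0.144, -0.296, 0.1], 0.8]
  ]
}}

```text
time_s: 2.15
tool_pos: [0.4094, 0.2171, 0.1509]
tcp_rot: [-1.353, 2.835, -0.0]
ft_force: [0.8, 0.7, 1.3]
gripper_width: 0.0687
gripper_force: 0.0
```

```bash
python3 -c "
from h import *
plan([.465,.099,.10],141)"
```

```text
t 2.15 pos [0.4094 0.2171 0.1509] w 0.0687 | turn [-0.0001  0.0001  0.0003] n>= 1 shift [ 0.568 -1.176  0.509] n>= 4
```

>>> {"api": "step_arm", "payload": {
  "rows": [
    [[0, 0, 0], [0.142, -0.294, 0.05], 0.8],
    [[0, 0, 0], [0.142, -0.294, 0.05], 0.8],
    [[0, 0, 0], [0.142, -0.294, 0.05], 0.8],
    [[0, 0, 0], [0.142, -0.294, 0.05], 0.8],
    [[0, 0, 0], [0, 0, 0], 0.8]
  ]
}}

```text
time_s: 2.57
tool_pos: [0.4665, 0.0937, 0.1304]
tcp_rot: [1.341, -2.839, 0.004]
ft_force: [0.5, -0.6, 0.6]
gripper_width: 0.0684
gripper_force: 0.0
```

```bash
python3 -c "
from h import *
plan([.465,.099,.006],141)
c=cam('wrist','pics/w1.png');P=pts(c);im=c['image'].astype(int)
m=(im.min(2)>110)&(im.max(2)-im.min(2)<50)&(P[...,2]>.006)&(P[...,2]<.032)&(np.hypot(P[...,0]-.465,P[...,1]-.099)<.045)
a=P[m];print(m.sum(),np.percentile(a[:,2],95));a=a[a[:,2]>.02];print(cv2.minAreaRect((a[:,:2]*1000).astype(np.float32)))"
```

```text
t 2.57 pos [0.4665 0.0937 0.1304] w 0.0684 | turn [-0.0012 -0.0017 -0.0049] n>= 1 shift [-0.031  0.045  1.244] n>= 4
4144 0.028262677887668154
((464.3786926269531, 97.81451416015625), (56.061710357666016, 43.90399932861328), 48.25505065917969)
```

```bash
python3 -c "
from h import *
plan([.4644,.098,.006],139)"
```

```text
t 2.62 pos [0.4655 0.0969 0.1307] w 0.0684 | turn [-0.0003 -0.0011  0.0185] n>= 1 shift [-0.002  0.016  1.247] n>= 4
```

>>> {"api": "step_arm", "payload": {
  "rows": [
    [[0, 0, 0.0185], [0, 0, 0.2], 0.8],
    [[0, 0, 0], [0, 0, 0.3], 0.8],
    [[0, 0, 0], [0, 0, 0.3], 0.8],
    [[0, 0, 0], [0, 0, 0.3], 0.8],
    [[0, 0, 0], [0, 0, 0.147], 0.8],
    [[0, 0, 0], [0, 0, 0], 0.8],
    [[0, 0, 0], [0, 0, 0], 0.3],
    [[0, 0, 0], [0, 0, 0], 0.3],
    [[0, 0, 0], [0, 0, 0], 0.3],
    [[0, 0, 0], [0, 0, 0], 0.3],
    [[0, 0, 0], [0, 0, 0], 0.3],
    [[0, 0, 0], [0, 0, 0], 0.3]
  ],
  "newtons": 30
}}

```text
time_s: 3.62
tool_pos: [0.4655, 0.101, 0.0078]
tcp_rot: [-1.311, 2.853, -0.0]
ft_force: [-0.1, 0.2, 9.1]
gripper_width: 0.0438
gripper_force: 32.1
```

>>> {"api": "step_arm", "payload": {
  "rows": [
    [[0, 0, 0], [0, 0, -0.1], 0.3],
    [[0, 0, 0], [0, 0, -0.2], 0.3],
    [[0, 0, 0], [0, 0, -0.3], 0.3],
    [[0, 0, 0], [0, 0, -0.3], 0.3],
    [[0, 0, 0.07], [0, 0, -0.1], 0.3],
    [[0, 0, 0.07], [0, 0, 0], 0.3],
    [[0, 0, 0.07], [0, 0, 0], 0.3],
    [[0, 0, 0.07], [0, 0, 0], 0.3],
    [[0, 0, 0.07], [0, 0, 0], 0.3],
    [[0, 0, 0.07], [0, 0, 0], 0.3],
    [[0, 0, 0.07], [0, 0, 0], 0.3],
    [[0, 0, 0], [0, 0, 0], 0.3]
  ]
}}

```text
time_s: 4.62
tool_pos: [0.4647, 0.1007, 0.1075]
tcp_rot: [-0.136, 3.138, 0.001]
ft_force: [-0.1, -0.5, -0.1]
gripper_width: 0.0432
gripper_force: 31.0
```

```bash
python3 -c "
from h import *
y=np.radians(3.1);o=np.array([.584,.260]);X=np.array([np.cos(y),np.sin(y)]);Y=np.array([-X[1],X[0]])
for k,x in (('case',-.058),('watch',0.002),('spk',.058)): print(k,(o+X*x).round(4))
p=o-X*.058
plan([*p,.11],93)"
```

```text
case [0.5261 0.2569]
watch [0.586  0.2601]
spk [0.6419 0.2631]
t 4.62 pos [0.4647 0.1007 0.1075] w 0.0432 | turn [0.0003 0.0004 0.0219] n>= 1 shift [-0.695  1.527 -0.025] n>= 5
```

>>> {"api": "step_arm", "payload": {
  "rows": [
    [[0, 0, 0.022], [0, 0, 0], 0.3],
    [[0, 0, 0], [-0.116, 0.255, 0], 0.3],
    [[0, 0, 0], [-0.116, 0.255, 0], 0.3],
    [[0, 0, 0], [-0.116, 0.255, 0], 0.3],
    [[0, 0, 0], [-0.116, 0.255, 0], 0.3],
    [[0, 0, 0], [-0.116, 0.255, 0], 0.3],
    [[0, 0, 0], [-0.116, 0.255, 0], 0.3],
    [[0, 0, 0], [0, 0, 0], 0.3],
    [[0, 0, 0], [0, 0, 0], 0.3]
  ]
}}

```text
time_s: 5.37
tool_pos: [0.5254, 0.2591, 0.1069]
tcp_rot: [-0.099, 3.14, 0.001]
ft_force: [-1.0, -0.6, -0.3]
gripper_width: 0.0434
gripper_force: 31.0
```

```bash
python3 -c "
from h import *
plan([.5261,.2569,.0135],93)
c=cam('wrist','pics/w2.png');P=pts(c);im=c['image'].astype(int)
t=P-np.array([.584,.26,0])
m=(im.min(2)>100)&(im.max(2)-im.min(2)<50)&(P[...,2]>.024)&(P[...,2]<.032)
a=P[m];print(m.sum(),a.min(0).round(4),a.max(0).round(4))
d=(im.max(2)<90)&(P[...,2]>.055)&(P[...,2]<.075)&(P[...,0]>.64)&(P[...,1]>.17);print(d.sum())
if d.sum(): print(cv2.minAreaRect((P[d][:,:2]*1000).astype(np.float32)))"
```

```text
t 5.37 pos [0.5254 0.2591 0.1069] w 0.0434 | turn [0.0006 0.0001 0.0069] n>= 1 shift [-0.006 -0.022  0.934] n>= 3
4097 [0.4823 0.1333 0.024 ] [0.6395 0.4214 0.0319]
0
```

View pics/w2.png

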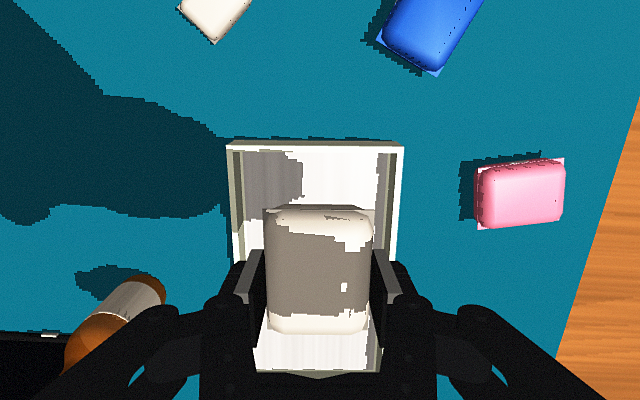

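The wrist view shows the case held square at (318,270) over the tray, whose near end runs from (230,145) to (402,145). I'll lower it now.

>>> {"api": "step_arm", "payload": {
  "rows": [
    [[0, 0, 0.005], [-0.005, -0.02, 0.2], 0.3],
    [[0, 0, 0], [0, 0, 0.3], 0.3],
    [[0, 0, 0], [0, 0, 0.2], 0.3],
    [[0, 0, 0], [0, 0, 0.13], 0.3],
    [[0, 0, 0], [0, 0, 0.07], 0.3],
    [[0, 0, 0], [0, 0, 0.02], 0.3],
    [[0, 0, 0], [0, 0, 0], 0.3]
  ]
}}

```text
time_s: 6.0
tool_pos: [0.5261, 0.2545, 0.0148]
tcp_rot: [0.077, -3.14, 0.001]
ft_force: [-0.3, -1.0, -0.2]
gripper_width: 0.0435
gripper_force: 31.0
```

```bash
python3 -c "
from h import *
plan([.5261,.2569,.0118],93)"
```

```text
t 6.0 pos [0.5261 0.2545 0.0148] w 0.0435 | turn [-0.0002 -0.0002 -0.002 ] n>= 1 shift [-0.002  0.024  0.03 ] n>= 1
```

>>> {"api": "step_arm", "payload": {
  "rows": [
    [[0, 0, 0], [0, 0.02, 0.022], 0.3],
    [[0, 0, 0], [0, 0, 0], 0.3],
    [[0, 0, 0], [0, 0, 0], 0.66],
    [[0, 0, 0], [0, 0, 0], 0.66],
    [[0, 0, 0], [0, 0, 0], 0.66],
    [[0, 0, 0], [0, 0, 0], 0.66],
    [[0, 0, 0], [0, 0, -0.2], 0.66],
    [[0, 0, 0], [0, 0, -0.3], 0.66],
    [[0, 0, 0], [0, 0, -0.35], 0.66],
    [[0, 0, 0], [0, 0, -0.35], 0.66],
    [[0, 0, 0], [0, 0, 0], 0.66]
  ]
}}

```text
time_s: 6.92
tool_pos: [0.5294, 0.259, 0.1392]
tcp_rot: [-0.077, 3.132, 0.008]
ft_force: [0.3, 0.4, 0.0]
gripper_width: 0.0563
gripper_force: 0.0
```

```bash
cat >> h.py <<'E'
O=np.array([.584,.260]);_y=np.radians(3.1);X=np.array([np.cos(_y),np.sin(_y)]);Y=np.array([-X[1],X[0]])
def case_in_tray(n='wrist',zmin=.024):
    c=cam(n);P=pts(c);d=P[...,:2]-O;x=d@X;y=d@Y
    m=(abs(x)<.09)&(abs(y)<.048)&(P[...,2]>zmin)&(P[...,2]<.05)
    a=P[m];print(n,m.sum(),"z",np.percentile(a[:,2],[50,95]).round(4),cv2.minAreaRect((np.stack([x[m],y[m]],1)*1000).astype(np.float32)))
E
python3 -c "
from h import *
case_in_tray()
plan([.474,-.0635,.10],93)"
```

```text
wrist 3995 z [0.0308 0.0322] ((-60.01918411254883, -0.3344135284423828), (43.67464065551758, 55.62028884887695), 89.28913116455078)
t 6.97 pos [0.5283 0.2586 0.1364] w 0.0563 | turn [ 0.0023  0.0042 -0.002 ] n>= 1 shift [ 0.711 -3.188  0.364] n>= 9
```

>>> {"api": "step_arm", "payload": {
  "rows": [
    [[0, 0, 0], [0.071, -0.319, 0], 0.7],
    [[0, 0, 0], [0.071, -0.319, 0], 0.7],
    [[0, 0, 0], [0.071, -0.319, 0], 0.7],
    [[0, 0, 0], [0.071, -0.319, 0], 0.7],
    [[0, 0, 0], [0.071, -0.319, 0], 0.7],
    [[0, 0, 0], [0.071, -0.319, 0], 0.7],
    [[0, 0, 0], [0.071, -0.319, 0], 0.7],
    [[0, 0, 0], [0.071, -0.319, 0], 0.7],
    [[0, 0, 0], [0.071, -0.319, 0], 0.7],
    [[0, 0, 0], [0.071, -0.319, 0], 0.7],
    [[0, 0, 0], [0, 0, 0], 0.7],
    [[0, 0, 0], [0, 0, 0], 0.7]
  ]
}}

```text
time_s: 7.97
tool_pos: [0.4699, -0.0668, 0.1319]
tcp_rot: [0.071, -3.14, 0.001]
ft_force: [0.4, 0.4, 0.4]
gripper_width: 0.0597
gripper_force: 0.0
```

```bash
python3 -c "
from h import *
c=cam('wrist','pics/w3.png');P=pts(c)
m=(P[...,2]>.011)&(P[...,2]<.022)&(np.hypot(P[...,0]-.474,P[...,1]+.0635)<.032)
a=P[m];print(m.sum(),np.median(a[:,2]),cv2.minAreaRect((a[:,:2]*1000).astype(np.float32)),cv2.minEnclosingCircle((a[:,:2]*1000).astype(np.float32)))
plan([.474,-.0635,.008],93)"
```

```text
1822 0.01579724751449102 ((473.44036865234375, -65.70112609863281), (37.02945327758789, 37.07828140258789), 65.51907348632812) ((473.93548583984375, -67.06114196777344), 20.10959815979004)
t 8.02 pos [ 0.4703 -0.065   0.1319] w 0.06 | turn [ 0.0002 -0.0005 -0.0029] n>= 1 shift [-0.037  0.013  1.239] n>= 4
```

>>> {"api": "step_arm", "payload": {
  "rows": [
    [[0, 0, 0], [-0.032, -0.005, 0.25], 0.7],
    [[0, 0, 0], [0, 0, 0.35], 0.7],
    [[0, 0, 0], [0, 0, 0.35], 0.7],
    [[0, 0, 0], [0, 0, 0.2], 0.7],
    [[0, 0, 0], [0, 0, 0.085], 0.7],
    [[0, 0, 0], [0, 0, 0], 0.7],
    [[0, 0, 0], [0, 0, 0], 0.25],
    [[0, 0, 0], [0, 0, 0], 0.25],
    [[0, 0, 0], [0, 0, 0], 0.25],
    [[0, 0, 0], [0, 0, 0], 0.25],
    [[0, 0, 0], [0, 0, 0], 0.25],
    [[0, 0, 0], [0, 0, 0], 0.25]
  ]
}}

```text
time_s: 9.02
tool_pos: [0.4751, -0.0648, 0.0102]
tcp_rot: [-0.078, 3.138, 0.001]
ft_force: [-1.4, 1.5, 8.4]
gripper_width: 0.0359
gripper_force: 30.4
```

>>> {"api": "step_arm", "payload": {
  "rows": [
    [[0, 0, 0], [0, 0, -0.1], 0.25],
    [[0, 0, 0], [0, 0, -0.2], 0.25],
    [[0, 0, 0], [0, 0, -0.3], 0.25],
    [[0, 0, 0], [0, 0, -0.3], 0.25],
    [[0, 0, 0], [0, 0, -0.2], 0.25],
    [[0, 0, 0], [0, 0, 0], 0.25]
  ]
}}

```text
time_s: 9.52
tool_pos: [0.4766, -0.0656, 0.1237]
tcp_rot: [-0.077, 3.133, -0.0]
ft_force: [-0.0, -0.8, 0.1]
gripper_width: 0.0354
gripper_force: 30.1
```

```bash
python3 -c "
from h import *
plan([*(O+X*.002),.115],93)"
```

```text
t 9.52 pos [ 0.4766 -0.0656  0.1237] w 0.0354 | turn [-0.0002  0.0049 -0.0022] n>= 1 shift [-1.263  3.195  0.087] n>= 9
```

>>> {"api": "step_arm", "payload": {
  "rows": [
    [[0, 0, 0], [-0.126, 0.32, 0], 0.25],
    [[0, 0, 0], [-0.126, 0.32, 0], 0.25],
    [[0, 0, 0], [-0.126, 0.32, 0], 0.25],
    [[0, 0, 0], [-0.126, 0.32, 0], 0.25],
    [[0, 0, 0], [-0.126, 0.32, 0], 0.25],
    [[0, 0, 0], [-0.126, 0.32, 0], 0.25],
    [[0, 0, 0], [-0.126, 0.32, 0], 0.25],
    [[0, 0, 0], [-0.126, 0.32, 0], 0.25],
    [[0, 0, 0], [-0.126, 0.32, 0], 0.25],
    [[0, 0, 0], [-0.126, 0.32, 0], 0.25],
    [[0, 0, 0], [0, 0, 0], 0.25],
    [[0, 0, 0], [0, 0, 0], 0.25]
  ]
}}

```text
time_s: 10.52
tool_pos: [0.5836, 0.2632, 0.1186]
tcp_rot: [0.083, -3.14, -0.001]
ft_force: [-0.9, 0.2, -0.4]
gripper_width: 0.0355
gripper_force: 30.1
```

```bash
python3 -c "
from h import *
plan([*(O+X*.002),.018],93)
c=cam('wrist','pics/w4.png');P=pts(c);M=R.from_rotvec(observe()['tcp_rot']);q=M.inv().apply((P-observe()['tool_pos']).reshape(-1,3))
m=(q[:,2]>-.03)&(q[:,2]<.003)&(abs(q[:,1])<.0165)&(abs(q[:,0])<.03);a=q[m];o=a.mean(0)
print(m.sum(),a.min(0).round(4),a.max(0).round(4),np.linalg.svd(a-o,full_matrices=False)[2][2].round(3))"
```

```text
t 10.52 pos [0.5836 0.2632 0.1186] w 0.0355 | turn [ 0.0004 -0.0002  0.0004] n>= 1 shift [-0.023 -0.032  1.006] n>= 3
5282 [-0.0176 -0.0165 -0.0073] [0.0205 0.0165 0.003 ] [ 0.06  -0.008 -0.998]
```

View pics/w4.png

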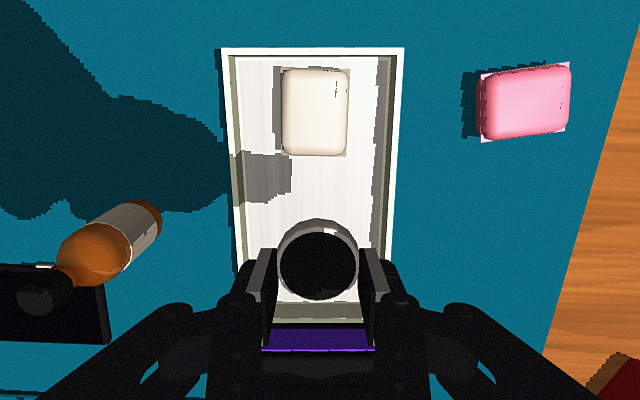

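The watch is held level at (318,262), black glass up, and the case lies flat in the tray at (315,112). Lowering the watch.

>>> {"api": "step_arm", "payload": {
  "rows": [
    [[0, 0, 0], [-0.023, -0.02, 0.2], 0.25],
    [[0, 0, 0], [0, 0, 0.3], 0.25],
    [[0, 0, 0], [0, 0, 0.25], 0.25],
    [[0, 0, 0], [0, 0, 0.15], 0.25],
    [[0, 0, 0], [0, 0, 0.08], 0.25],
    [[0, 0, 0], [0, 0, 0.03], 0.25],
    [[0, 0, 0], [0, 0, 0.02], 0.25],
    [[0, 0, 0], [0, 0, 0], 0.25]
  ]
}}

```text
time_s: 11.23
tool_pos: [0.587, 0.2584, 0.0167]
tcp_rot: [-0.076, 3.14, 0.0]
ft_force: [1.0, 0.2, 0.6]
gripper_width: 0.0355
gripper_force: 30.1
```

```bash
python3 -c "
from h import *
plan([*(O+X*.002),.0145],93)"
```

```text
t 11.23 pos [0.587  0.2584 0.0167] w 0.0355 | turn [ 0.0002  0.0007 -0.0024] n>= 1 shift [0.009 0.017 0.022] n>= 1
```

>>> {"api": "step_arm", "payload": {
  "rows": [
    [[0, 0, 0], [0, 0, 0.02], 0.25],
    [[0, 0, 0], [0, 0, 0], 0.25],
    [[0, 0, 0], [0, 0, 0], 0.6],
    [[0, 0, 0], [0, 0, 0], 0.6],
    [[0, 0, 0], [0, 0, 0], 0.6],
    [[0, 0, 0], [0, 0, 0], 0.6],
    [[0, 0, 0], [0, 0, -0.2], 0.6],
    [[0, 0, 0], [0, 0, -0.3], 0.6],
    [[0, 0, 0], [0, 0, -0.35], 0.6],
    [[0, 0, 0], [0, 0, -0.35], 0.6],
    [[0, 0, 0], [0, 0, 0], 0.6],
    [[0, 0, 0], [0, 0, 0], 0.6]
  ]
}}

```text
time_s: 12.23
tool_pos: [0.588, 0.2595, 0.1366]
tcp_rot: [-0.078, 3.136, 0.004]
ft_force: [0.1, 0.5, -0.3]
gripper_width: 0.0513
gripper_force: 0.0
```

```bash
python3 -c "
from h import *
case_in_tray('wrist',.0155)
c=load('wrist');P=pts(c);d=P[...,:2]-O;x=d@X;y=d@Y
m=(x>-.03)&(x<.04)&(abs(y)<.04)&(P[...,2]>.015)&(P[...,2]<.04);a=P[m]
n=np.linalg.svd(a-a.mean(0),full_matrices=False)[2][2]
print(m.sum(),x[m].min(),x[m].max(),y[m].min(),y[m].max(),np.percentile(a[:,2],[5,50,95]).round(4),n.round(3))
plan([.5955,-.0047,.14],64)"
```

```text
wrist 7108 z [0.03   0.0322] ((-33.77853775024414, -0.9767475128173828), (44.18226623535156, 107.57373046875), 88.35545349121094)
1849 -0.017480265762533215 0.01990173985454767 -0.02388111095008429 0.01620152001234243 [0.0181 0.0199 0.021 ] [-0.012 -0.013  1.   ]
t 12.28 pos [0.5867 0.259  0.1346] w 0.0513 | turn [0.0007 0.0008 0.3204] n>= 5 shift [-1.235 -2.332 -0.054] n>= 7
```

>>> {"api": "step_arm", "payload": {
  "rows": [
    [[0, 0, 0.064], [0, 0, -0.1], 0.5],
    [[0, 0, 0.064], [0, 0, -0.1], 0.5],
    [[0, 0, 0.064], [0, 0, 0], 0.5],
    [[0, 0, 0.064], [0, 0, 0], 0.5],
    [[0, 0, 0.064], [0, 0, 0], 0.5],
    [[0, 0, 0], [-0.177, -0.333, 0], 0.5],
    [[0, 0, 0], [-0.177, -0.333, 0], 0.5],
    [[0, 0, 0], [-0.177, -0.333, 0], 0.5],
    [[0, 0, 0], [-0.177, -0.333, 0], 0.5],
    [[0, 0, 0], [-0.177, -0.333, 0], 0.5],
    [[0, 0, 0], [-0.177, -0.333, 0], 0.5],
    [[0, 0, 0], [-0.177, -0.333, 0], 0.5]
  ]
}}

```text
time_s: 13.28
tool_pos: [0.5945, -0.0068, 0.1523]
tcp_rot: [-0.705, -3.059, 0.002]
ft_force: [0.8, 0.7, 0.3]
gripper_width: 0.0428
gripper_force: 0.0
```

>>> {"api": "step_arm", "payload": {
  "rows": [
    [[0, 0, 0], [0, 0, 0.2], 0.5],
    [[0, 0, 0], [0, 0, 0], 0.5],
    [[0, 0, 0], [0, 0, 0], 0.5]
  ]
}}

```text
time_s: 13.53
tool_pos: [0.5942, -0.0051, 0.132]
tcp_rot: [-0.706, -3.057, 0.002]
ft_force: [-0.3, -0.0, -0.2]
gripper_width: 0.0424
gripper_force: 0.0
```

```bash
python3 -c "
from h import *
c=cam('wrist','pics/w5.png');P=pts(c)
m=(P[...,2]>.010)&(P[...,2]<.020)&(np.hypot(P[...,0]-.595,P[...,1]+.004)<.036)
a=P[m];rc=cv2.minAreaRect((a[:,:2]*1000).astype(np.float32));print(m.sum(),np.median(a[:,2]),rc)
plan([rc[0][0]/1000,rc[0][1]/1000,.0085],64)"
```

```text
1541 0.015527166389983582 ((594.6322631835938, -5.799770355224609), (17.771120071411133, 51.470924377441406), 63.54869842529297)
t 13.58 pos [ 0.595  -0.0041  0.1329] w 0.0423 | turn [-0.0006 -0.0016  0.0009] n>= 1 shift [-0.004 -0.016  1.244] n>= 4
```

>>> {"api": "step_arm", "payload": {
  "rows": [
    [[0, 0, 0], [-0.004, -0.016, 0.25], 0.5],
    [[0, 0, 0], [0, 0, 0.35], 0.5],
    [[0, 0, 0], [0, 0, 0.35], 0.5],
    [[0, 0, 0], [0, 0, 0.2], 0.5],
    [[0, 0, 0], [0, 0, 0.09], 0.5],
    [[0, 0, 0], [0, 0, 0], 0.5],
    [[0, 0, 0], [0, 0, 0], 0.05],
    [[0, 0, 0], [0, 0, 0], 0.05],
    [[0, 0, 0], [0, 0, 0], 0.05],
    [[0, 0, 0], [0, 0, 0], 0.05],
    [[0, 0, 0], [0, 0, 0], 0.05],
    [[0, 0, 0], [0, 0, 0], 0.05]
  ]
}}

```text
time_s: 14.58
tool_pos: [0.5969, -0.0063, 0.0117]
tcp_rot: [0.705, 3.058, 0.002]
ft_force: [-0.3, 0.6, 7.8]
gripper_width: 0.0166
gripper_force: 30.4
```

>>> {"api": "step_arm", "payload": {
  "rows": [
    [[0, 0, 0], [0, 0, -0.1], 0.05],
    [[0, 0, 0], [0, 0, -0.2], 0.05],
    [[0, 0, 0], [0, 0, -0.35], 0.05],
    [[0, 0, 0], [0, 0, -0.35], 0.05],
    [[0, 0, 0], [0, 0, -0.35], 0.05],
    [[0, 0, 0], [0, 0, -0.2], 0.05],
    [[0, 0, -0.064], [0, 0, 0], 0.05],
    [[0, 0, -0.064], [0, 0, 0], 0.05],
    [[0, 0, -0.064], [0, 0, 0], 0.05],
    [[0, 0, -0.064], [0, 0, 0], 0.05],
    [[0, 0, -0.064], [0, 0, 0], 0.05],
    [[0, 0, 0], [0, 0, 0], 0.05]
  ]
}}

```text
time_s: 15.58
tool_pos: [0.5954, -0.007, 0.1661]
tcp_rot: [-0.084, 3.139, -0.0]
ft_force: [-0.1, 0.4, 0.1]
gripper_width: 0.0166
gripper_force: 29.6
```

```bash
python3 -c "
from h import *
plan([*(O+X*.057),.155],93)"
```

```text
t 15.58 pos [ 0.5954 -0.007   0.1661] w 0.0166 | turn [-0.      0.0006  0.0008] n>= 1 shift [-0.596  2.673  0.111] n>= 7
```

>>> {"api": "step_arm", "payload": {
  "rows": [
    [[0, 0, 0], [-0.0745, 0.334, 0], 0.05],
    [[0, 0, 0], [-0.0745, 0.334, 0], 0.05],
    [[0, 0, 0], [-0.0745, 0.334, 0], 0.05],
    [[0, 0, 0], [-0.0745, 0.334, 0], 0.05],
    [[0, 0, 0], [-0.0745, 0.334, 0], 0.05],
    [[0, 0, 0], [-0.0745, 0.334, 0], 0.05],
    [[0, 0, 0], [-0.0745, 0.334, 0], 0.05],
    [[0, 0, 0], [-0.0745, 0.334, 0], 0.05],
    [[0, 0, 0], [0, 0, 0.2], 0.05],
    [[0, 0, 0], [0, 0, 0.2], 0.05],
    [[0, 0, 0], [0, 0, 0], 0.05],
    [[0, 0, 0], [0, 0, 0], 0.05]
  ]
}}

```text
time_s: 16.58
tool_pos: [0.6411, 0.2625, 0.1246]
tcp_rot: [0.073, -3.139, 0.002]
ft_force: [1.0, -0.2, 0.3]
gripper_width: 0.0168
gripper_force: 29.6
```

```bash
python3 -c "
from h import *
plan([*(O+X*.057),.02],93)
c=cam('wrist','pics/w6.png')"
```

```text
t 16.58 pos [0.6411 0.2625 0.1246] w 0.0168 | turn [-0.0009 -0.0012 -0.0035] n>= 1 shift [1.000e-03 6.000e-03 1.046e+00] n>= 3
```

View pics/w6.png

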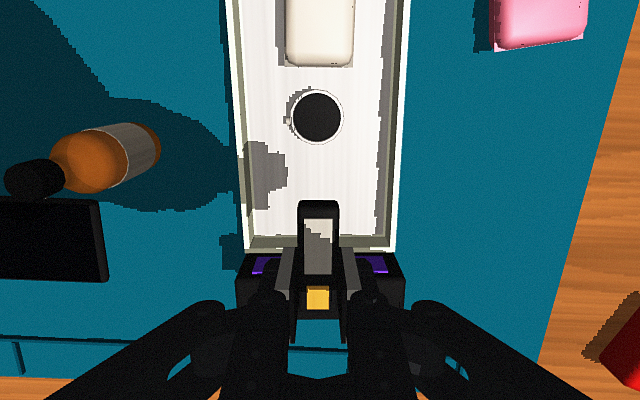

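The speaker is held level at (318,250), mesh and contacts up, and the case and watch (317,117) lie in place. Lowering it.

>>> {"api": "step_arm", "payload": {
  "rows": [
    [[0, 0, 0], [0, 0, 0.2], 0.05],
    [[0, 0, 0], [0, 0, 0.3], 0.05],
    [[0, 0, 0], [0, 0, 0.25], 0.05],
    [[0, 0, 0], [0, 0, 0.15], 0.05],
    [[0, 0, 0], [0, 0, 0.08], 0.05],
    [[0, 0, 0], [0, 0, 0.05], 0.05],
    [[0, 0, 0], [0, 0, 0.03], 0.05],
    [[0, 0, 0], [0, 0, 0], 0.05]
  ]
}}

```text
time_s: 17.3
tool_pos: [0.6425, 0.2633, 0.0199]
tcp_rot: [-0.077, 3.139, 0.001]
ft_force: [-0.5, 0.3, -0.6]
gripper_width: 0.0169
gripper_force: 29.6
```

```bash
python3 -c "
from h import *
plan([*(O+X*.057),.0155],93)"
```

```text
t 17.3 pos [0.6425 0.2633 0.0199] w 0.0169 | turn [ 0.0003  0.0009 -0.0023] n>= 1 shift [ 0.016 -0.001  0.044] n>= 1
```

>>> {"api": "step_arm", "payload": {
  "rows": [
    [[0, 0, 0], [0.01, 0, 0.03], 0.05],
    [[0, 0, 0], [0, 0, 0.014], 0.05],
    [[0, 0, 0], [0, 0, 0], 0.05],
    [[0, 0, 0], [0, 0, 0], 0.4],
    [[0, 0, 0], [0, 0, 0], 0.4],
    [[0, 0, 0], [0, 0, 0], 0.4],
    [[0, 0, 0], [0, 0, 0], 0.4],
    [[0, 0, 0], [0, 0, -0.2], 0.4],
    [[0, 0, 0], [0, 0, -0.35], 0.4],
    [[0, 0, 0], [0, 0, -0.35], 0.4],
    [[0, 0, 0], [0, 0, -0.35], 0.4],
    [[0, 0, 0], [0, 0, -0.35], 0.4]
  ]
}}

```text
time_s: 18.3
tool_pos: [0.6405, 0.263, 0.1761]
tcp_rot: [0.077, -3.14, 0.0]
ft_force: [0.6, 0.6, -1.2]
gripper_width: 0.034
gripper_force: 0.0
```

>>> {"api": "step_arm", "payload": {
  "rows": [
    [[0, 0, 0], [0, 0, -0.35], 0.4],
    [[0, 0, 0], [0, 0, -0.3], 0.4],
    [[0, 0, 0], [0, 0, 0], 0.4],
    [[0, 0, 0], [0, 0, 0], 0.4]
  ]
}}

```text
time_s: 18.63
tool_pos: [0.6418, 0.2635, 0.2418]
tcp_rot: [-0.077, 3.137, 0.003]
ft_force: [0.1, 0.6, -0.9]
gripper_width: 0.0343
gripper_force: 0.0
```

```bash
python3 -c "
from h import *
c=cam('wrist','pics/w7.png');P=pts(c);d=P[...,:2]-O;x=d@X;y=d@Y
for a0,a1,z0 in((-.093,-.03,.024),(-.022,.027,.015),(.03,.093,.015)):
  m=(x>a0)&(x<a1)&(abs(y)<.04)&(P[...,2]>z0)&(P[...,2]<.045);a=P[m]
  if m.sum()<20: print(m.sum());continue
  n=np.linalg.svd(a-a.mean(0),full_matrices=False)[2][2]
  print(m.sum(),np.round([x[m].min(),x[m].max(),y[m].min(),y[m].max()],4),np.percentile(a[:,2],[5,50,95]).round(4),n.round(3))
plan([.53,-.25,.30],93)
print(observe()['joint_positions'].round(2))
c=cam('scene','pics/s2.png');c=cam('side')
"
```

```text
2935 [-0.0875 -0.0308 -0.0225  0.0216] [0.026  0.0308 0.0326] [ 0.008 -0.002  1.   ]
1148 [-0.0171  0.0198 -0.0241  0.0162] [0.0182 0.0198 0.0212] [ 0.002 -0.01   1.   ]
813 [ 0.0304  0.0809 -0.0099  0.0082] [0.0181 0.0196 0.021 ] [0.004 0.005 1.   ]
t 18.68 pos [0.6408 0.2632 0.2397] w 0.034 | turn [ 0.0002  0.0004 -0.0019] n>= 1 shift [ 1.375 -5.067 -0.603] n>= 13
[-0.57  0.54  0.17  1.38 -0.09  1.22  1.23]
```

All three lie flat (tops at 31, 20 and 20 mm, normals vertical). Next is the lever.

```bash
cat >> h.py <<'E'
PV=np.array([.557,-.268,.0727]);_p=np.radians(-1.6);_XH=np.array([np.cos(_p),np.sin(_p),0]);PY=np.array([-_XH[1],_XH[0],0])
_t=np.radians(25);PX=_XH*np.cos(_t)+np.array([0,0,np.sin(_t)]);PN=np.cross(PX,PY)
def lev(th): # lever axis at joint th
    a=np.radians(24)-th;return PN*np.cos(a)+PY*np.sin(a)
def grot(th):
    z=-lev(th);y=PX;return R.from_matrix(np.stack([np.cross(y,z),y,z],1))
E
python3 - <<'E'
from h import *
plan([.51,-.21,.25],93)
Rt=grot(0);print("rot from yaw93 vertical:");plan(PV+lev(0)*.12,Rt=Rt)
print((PV+lev(0)*.12).round(3),lev(0).round(3))
# refine pivot from ball/collar/green in both earlier views (side has fresh picture)
for n,pb in (("side",(340,270,455,385)),("scene",(165,135,245,202))):
    c=load(n);P=pts(c);im=c["image"].astype(int);u0,v0,u1,v1=pb
    p=P[v0:v1,u0:u1].reshape(-1,3);q=im[v0:v1,u0:u1].reshape(-1,3);L=p-PV
    lz=lev(0);ly=np.cross(lz,PX);loc=np.stack([L@PX,L@ly,L@lz],1)
    red=(q[:,0]-q[:,1:].max(1)>60)&(abs(loc[:,0])<.03)&(loc[:,2]<.07)
    print(n,"red lever frame",red.sum(),np.percentile(loc[red],[3,97],0).round(4).tolist(),"ball",end=' ')
    b=(q.max(1)<70)&(loc[:,2]>.058)&(loc[:,2]<.085)&(abs(loc[:,0])<.03)&(abs(loc[:,1])<.03)
    print(b.sum(),np.percentile(loc[b],[3,97],0).round(4).tolist())
E
```

```text
t 18.78 pos [0.6399 0.2629 0.2378] w 0.0342 | turn [-0.0006 -0.0016 -0.0018] n>= 1 shift [ 1.545 -4.655 -0.122] n>= 12
rot from yaw93 vertical:
t 18.78 pos [0.6399 0.2629 0.2378] w 0.0342 | turn [ 0.0059 -0.4307  1.073 ] n>= 15 shift [-4.378 -1.315  2.072] n>= 13
[ 0.512 -0.218  0.172] [-0.375  0.417  0.828]
side red lever frame 208 [[-0.0093, -0.0139, 0.036], [0.0129, 0.0066, 0.0566]] ball 43 [[-0.0043, -0.0087, 0.0668], [0.0062, 0.0006, 0.0749]]
scene red lever frame 89 [[-0.0076, -0.0095, 0.036], [0.0141, 0.0125, 0.0577]] ball 14 [[-0.0009, -0.0041, 0.0649], [0.0073, 0.0057, 0.0741]]
```

>>> {"api": "step_arm", "payload": {
  "rows": [
    [[0, 0, 0], [0.12, -0.36, -0.02], 0.5],
    [[0, 0, 0], [0.12, -0.36, -0.02], 0.5],
    [[0, 0, 0], [0.12, -0.36, -0.02], 0.5],
    [[0, 0, 0], [0.12, -0.36, -0.02], 0.5],
    [[0, 0, 0], [0.12, -0.36, -0.02], 0.5],
    [[0, 0, 0], [0.12, -0.36, -0.02], 0.5],
    [[0, 0, 0], [0.12, -0.36, -0.02], 0.5],
    [[0, 0, 0], [0.12, -0.36, -0.02], 0.5],
    [[0, 0, 0], [0.12, -0.36, -0.02], 0.5],
    [[0, 0, 0], [0.12, -0.36, -0.02], 0.5],
    [[0, 0, 0], [0.12, -0.36, -0.02], 0.5],
    [[0, 0, 0], [0.12, -0.36, -0.02], 0.5]
  ]
}}

```text
time_s: 19.78
tool_pos: [0.5167, -0.1768, 0.2622]
tcp_rot: [0.078, -3.138, -0.001]
ft_force: [1.0, -1.3, 0.5]
gripper_width: 0.043
gripper_force: 0.0
```

>>> {"api": "step_arm", "payload": {
  "rows": [
    [[0, -0.027, 0.067], [0, 0, 0], 0.5],
    [[0, -0.027, 0.067], [0, 0, 0], 0.5],
    [[0, -0.027, 0.067], [0, 0, 0], 0.5],
    [[0, -0.027, 0.067], [0, 0, 0], 0.5],
    [[0, -0.027, 0.067], [0, 0, 0], 0.5],
    [[0, -0.027, 0.067], [0, 0, 0], 0.5],
    [[0, -0.027, 0.067], [0, 0, 0], 0.5],
    [[0, -0.027, 0.067], [0, 0, 0], 0.5],
    [[0, -0.027, 0.067], [0, 0, 0], 0.5],
    [[0, -0.027, 0.067], [0, 0, 0], 0.5],
    [[0, -0.027, 0.067], [0, 0, 0], 0.5],
    [[0, -0.027, 0.067], [0, 0, 0], 0.5]
  ]
}}

```text
time_s: 20.78
tool_pos: [0.5169, -0.1755, 0.2619]
tcp_rot: [1.51, 2.218, 0.012]
ft_force: [-0.8, -0.0, 0.0]
gripper_width: 0.0425
gripper_force: 0.0
```

>>> {"api": "step_arm", "payload": {
  "rows": [
    [[0, -0.027, 0.067], [0, 0, 0], 0.5],
    [[0, -0.027, 0.067], [0, 0, 0], 0.5],
    [[0, -0.027, 0.067], [0, 0, 0], 0.5],
    [[0, -0.027, 0.067], [0, 0, 0], 0.5],
    [[0, 0, 0], [0, 0, 0], 0.5]
  ]
}}

```text
time_s: 21.2
tool_pos: [0.5166, -0.1745, 0.261]
tcp_rot: [1.815, 1.837, 0.01]
ft_force: [0.7, 0.7, -0.1]
gripper_width: 0.0427
gripper_force: 0.0
```

```bash
python3 -c "
from h import *
plan(PV+lev(0)*.12,Rt=grot(0));print(observe()['joint_positions'].round(2))"
```

```text
t 21.2 pos [ 0.5166 -0.1745  0.261 ] w 0.0427 | turn [ 0.0006 -0.0344  0.0777] n>= 2 shift [-0.076 -0.406  0.901] n>= 3
[-0.41  0.04  0.4   2.18  0.67  0.62 -0.5 ]
```

>>> {"api": "step_arm", "payload": {
  "rows": [
    [[0, -0.017, 0.039], [0, 0, 0], 0.5],
    [[0, -0.017, 0.039], [0, 0, 0], 0.5],
    [[0, 0, 0], [-0.025, -0.135, 0.3], 0.5],
    [[0, 0, 0], [-0.025, -0.135, 0.3], 0.5],
    [[0, 0, 0], [-0.025, -0.135, 0.3], 0.5],
    [[0, 0, 0], [0, 0, 0], 0.5],
    [[0, 0, 0], [0, 0, 0], 0.5]
  ]
}}

```text
time_s: 21.78
tool_pos: [0.5113, -0.2204, 0.1724]
tcp_rot: [1.902, 1.695, 0.0]
ft_force: [-0.5, 0.2, 0.4]
gripper_width: 0.0427
gripper_force: 0.0
```

```bash
python3 -c "
from h import *
plan(PV+lev(0)*.12,Rt=grot(0));print(observe()['joint_positions'].round(2))
c=cam('wrist','pics/w8.png');P=pts(c);im=c['image'].astype(int)
L=P-PV;lz=lev(0);ly=np.cross(lz,PX);loc=np.stack([L@PX,L@ly,L@lz],-1)
red=(im[...,0]-im[...,1:].max(2)>60)&(abs(loc[...,0])<.03)&(loc[...,2]<.07)&(loc[...,2]>.02)
b=(im.max(2)<70)&(loc[...,2]>.058)&(loc[...,2]<.085)&(abs(loc[...,0])<.03)&(abs(loc[...,1])<.03)
for m in(red,b): print(m.sum(),np.percentile(loc[m],[3,97],0).round(4).tolist() if m.sum() else '')
"
```

```text
t 21.78 pos [ 0.5113 -0.2204  0.1724] w 0.0427 | turn [-0.0015  0.0003  0.0048] n>= 1 shift [ 0.025  0.004 -0.005] n>= 1
[-0.38  0.22  0.49  2.31  1.01  0.35 -0.95]
1251 [[-0.0107, -0.011, 0.0369], [0.0123, 0.0104, 0.0565]]
429 [[-0.0052, -0.006, 0.0674], [0.0063, 0.0048, 0.0749]]
```

View pics/w8.png

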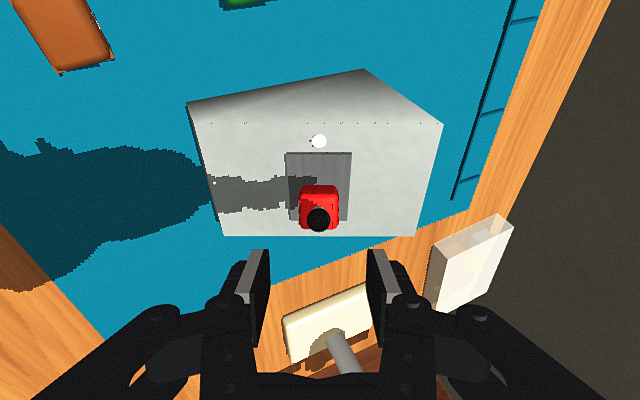

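The wrist view shows the collar and ball at (318,210) straight below the fingers, lined up within about 1 mm, with the white dot at (318,140). I'll descend along the lever.

>>> {"api": "step_arm", "payload": {
  "rows": [
    [[0, 0, 0.005], [0.02, 0, 0.15], 0.5],
    [[0, 0, 0], [0, 0, 0.2], 0.5],
    [[0, 0, 0], [0, 0, 0.2], 0.5],
    [[0, 0, 0], [0, 0, 0.15], 0.5],
    [[0, 0, 0], [0, 0, 0.09], 0.5],
    [[0, 0, 0], [0, 0, 0], 0.5],
    [[0, 0, 0], [0, 0, 0], 0.5]
  ]
}}

```text
time_s: 22.42
tool_pos: [0.5446, -0.2502, 0.1094]
tcp_rot: [1.906, 1.683, 0.013]
ft_force: [0.4, -0.1, 0.2]
gripper_width: 0.0426
gripper_force: 0.0
```

```bash
python3 -c "
from h import *
plan(PV+lev(0)*.04,Rt=grot(0));print(observe()['joint_positions'].round(2),observe()['ft_force'])"
```

```text
t 22.42 pos [ 0.5446 -0.2502  0.1094] w 0.0426 | turn [ 0.0035 -0.0008 -0.0022] n>= 1 shift [-0.002 -0.039  0.024] n>= 1
[-0.34  0.44  0.58  2.29  1.59  0.13 -1.53] [ 0.41069555 -0.14671949  0.24769364]
```

Joint 6 is at its stop in this orientation, so I'll back off and grip the collar's other two faces with the tool more upright.

```bash
cat >> h.py <<'E'
def g2(th,phi=20):
    f=np.radians(phi);lz=lev(th);ly=np.cross(lz,PX);up=np.cos(f)*lz+np.sin(f)*PX
    z=-up;y=-ly;return R.from_matrix(np.stack([np.cross(y,z),y,z],1))
E
python3 - <<'E'
from h import *
s=observe();up=-g2(0).as_matrix()[:,2];print(up.round(3))
print(g2(0).as_matrix().round(3))
plan(PV+lev(0)*.042+up*.085,Rt=g2(0))
T=g2(0).inv();print("lift axis in tool",T.apply(lev(0)).round(4),"swing axis in tool",T.apply(PX).round(4),"swing tangent",T.apply(np.cross(PX,lev(0))).round(4))
E
```

```text
[-0.042  0.384  0.923]
[[ 0.979 -0.197  0.042]
 [-0.167 -0.908 -0.384]
 [ 0.114  0.369 -0.923]]
t 22.42 pos [ 0.5446 -0.2502  0.1094] w 0.0426 | turn [ 0.1761 -0.178   0.9865] n>= 13 shift [-0.035  0.002 -0.833] n>= 3
lift axis in tool [-0.342  -0.     -0.9397] swing axis in tool [ 0.9397  0.     -0.342 ] swing tangent [-0.  1. -0.]
```

>>> {"api": "step_arm", "payload": {
  "rows": [
    [[0, 0, 0], [0, 0, -0.15], 0.5],
    [[0, 0, 0], [0, 0, -0.25], 0.5],
    [[0, 0, 0], [0, 0, -0.3], 0.5],
    [[0, 0, 0], [0, 0, -0.3], 0.5],
    [[0, 0, 0], [0, 0, -0.1], 0.5],
    [[0, 0, 0], [0, 0, 0], 0.5]
  ]
}}

```text
time_s: 22.92
tool_pos: [0.5057, -0.2061, 0.1965]
tcp_rot: [1.906, 1.681, 0.02]
ft_force: [1.2, -0.3, -0.2]
gripper_width: 0.0427
gripper_force: 0.0
```

```bash
python3 -c "
from h import *
up=-g2(0).as_matrix()[:,2]
plan(PV+lev(0)*.042+up*.085,Rt=g2(0));print(observe()['joint_positions'].round(2))"
```

```text
t 22.92 pos [ 0.5057 -0.2061  0.1965] w 0.0427 | turn [ 0.1765 -0.1816  0.9848] n>= 13 shift [0.321 0.005 0.157] n>= 1
[-0.39  0.15  0.45  2.3   0.96  0.43 -0.92]
```

>>> {"api": "step_arm", "payload": {
  "rows": [
    [[0.0126, -0.013, 0.0704], [0, 0, 0], 0.5],
    [[0.0126, -0.013, 0.0704], [0, 0, 0], 0.5],
    [[0.0126, -0.013, 0.0704], [0, 0, 0], 0.5],
    [[0.0126, -0.013, 0.0704], [0, 0, 0], 0.5],
    [[0.0126, -0.013, 0.0704], [0, 0, 0], 0.5],
    [[0.0126, -0.013, 0.0704], [0, 0, 0], 0.5],
    [[0.0126, -0.013, 0.0704], [0, 0, 0], 0.5],
    [[0.0126, -0.013, 0.0704], [0, 0, 0], 0.5],
    [[0.0126, -0.013, 0.0704], [0, 0, 0], 0.5],
    [[0.0126, -0.013, 0.0704], [0, 0, 0], 0.5],
    [[0.0126, -0.013, 0.0704], [0, 0, 0], 0.5],
    [[0.0126, -0.013, 0.0704], [0, 0, 0], 0.5]
  ]
}}

```text
time_s: 23.92
tool_pos: [0.5056, -0.2071, 0.1931]
tcp_rot: [2.701, 0.042, 0.094]
ft_force: [0.2, 0.0, 0.1]
gripper_width: 0.0429
gripper_force: 0.0
```

>>> {"api": "step_arm", "payload": {
  "rows": [
    [[0.0126, -0.013, 0.0704], [0, 0, 0], 0.5],
    [[0.0126, -0.013, 0.0704], [0, 0, 0], 0.5],
    [[0, 0, 0], [0, 0, 0], 0.5],
    [[0, 0, 0], [0, 0, 0], 0.5]
  ]
}}

```text
time_s: 24.25
tool_pos: [0.5055, -0.2081, 0.1933]
tcp_rot: [2.735, -0.26, 0.105]
ft_force: [-0.5, -0.3, 0.4]
gripper_width: 0.0428
gripper_force: 0.0
```

```bash
python3 -c "
from h import *
up=-g2(0).as_matrix()[:,2]
plan(PV+lev(0)*.042+up*.085,Rt=g2(0));print(observe()['joint_positions'].round(2))"
```

```text
t 24.25 pos [ 0.5055 -0.2081  0.1933] w 0.0428 | turn [0.003  0.0026 0.001 ] n>= 1 shift [ 0.323 -0.002  0.12 ] n>= 1
[-0.43  0.33  0.58  2.    0.3   0.8  -1.84]
```

>>> {"api": "step_arm", "payload": {
  "rows": [
    [[0.003, 0.002, 0], [0.2, 0, 0.06], 0.5],
    [[0, 0, 0], [0.123, 0, 0.06], 0.5],
    [[0, 0, 0], [0, 0, 0.1], 0.5],
    [[0, 0, 0], [0, 0, 0.2], 0.5],
    [[0, 0, 0], [0, 0, 0.2], 0.5],
    [[0, 0, 0], [0, 0, 0.1], 0.5],
    [[0, 0, 0], [0, 0, 0], 0.5],
    [[0, 0, 0], [0, 0, 0], 0.5]
  ]
}}

```text
time_s: 24.92
tool_pos: [0.539, -0.2412, 0.1303]
tcp_rot: [2.739, -0.263, 0.108]
ft_force: [0.1, 0.2, 0.3]
gripper_width: 0.0427
gripper_force: 0.0
```

```bash
python3 -c "
from h import *
plan(PV+lev(0)*.042,Rt=g2(0));print(observe()['joint_positions'].round(2))"
```

```text
t 24.92 pos [ 0.539  -0.2412  0.1303] w 0.0427 | turn [ 0.0005  0.0018 -0.0002] n>= 1 shift [ 0.012 -0.004  0.247] n>= 1
[-0.31  0.48  0.54  1.98  0.23  0.65 -1.77]
```

>>> {"api": "step_arm", "payload": {
  "rows": [
    [[0, 0, 0], [0.01, 0, 0.1], 0.5],
    [[0, 0, 0], [0, 0, 0.1], 0.5],
    [[0, 0, 0], [0, 0, 0.045], 0.5],
    [[0, 0, 0], [0, 0, 0], 0.5],
    [[0, 0, 0], [0, 0, 0], 0.15],
    [[0, 0, 0], [0, 0, 0], 0.15],
    [[0, 0, 0], [0, 0, 0], 0.15],
    [[0, 0, 0], [0, 0, 0], 0.15],
    [[0, 0, 0], [0, 0, 0], 0.15],
    [[0, 0, 0], [0, 0, 0], 0.15]
  ],
  "newtons": 50
}}

```text
time_s: 25.75
tool_pos: [0.5418, -0.2507, 0.1083]
tcp_rot: [2.739, -0.264, 0.111]
ft_force: [-0.9, 1.6, 3.2]
gripper_width: 0.023
gripper_force: 51.1
```

```bash
python3 -c "
from h import *
plan(PV+lev(0)*.042,Rt=g2(0));print(observe()['joint_positions'].round(2),observe()['ft_torque'].round(2))"
```

```text
t 25.75 pos [ 0.5418 -0.2507  0.1083] w 0.023 | turn [ 0.0003  0.0008 -0.0011] n>= 1 shift [-0.006 -0.005  0.007] n>= 1
[-0.28  0.52  0.53  1.98  0.22  0.6  -1.76] [ 0.39  0.36 -0.03]
```

>>> {"api": "step_arm", "payload": {
  "rows": [
    [[0, 0, 0], [-0.012, 0, -0.033], 0.15],
    [[0, 0, 0], [-0.012, 0, -0.033], 0.15],
    [[0, 0, 0], [-0.012, 0, -0.033], 0.15],
    [[0, 0, 0], [-0.013, 0, -0.036], 0.15],
    [[0, 0, 0], [0, 0, 0], 0.15],
    [[0, 0, 0], [0, 0, 0], 0.15],
    [[0, 0, 0], [0, 0, 0], 0.15]
  ]
}}

```text
time_s: 26.33
tool_pos: [0.5364, -0.2449, 0.12]
tcp_rot: [2.739, -0.264, 0.111]
ft_force: [2.5, -3.2, -5.4]
gripper_width: 0.0226
gripper_force: 50.1
```

```bash
python3 -c "
from h import *
plan(PV+lev(0)*.056,Rt=g2(0))
d=observe()['tool_pos']-np.array([.5418,-.2507,.1083]);print('lift',d@lev(0))
c=cam('wrist','pics/w9.png');P=pts(c);im=c['image'].astype(int)
L=P-PV;lz=lev(0);ly=np.cross(lz,PX);loc=np.stack([L@PX,L@ly,L@lz],-1)
red=(im[...,0]-im[...,1:].max(2)>60)&(abs(loc[...,0])<.03)&(loc[...,2]<.09)&(loc[...,2]>.02)
b=(im.max(2)<70)&(loc[...,2]>.058)&(loc[...,2]<.085)&(abs(loc[...,0])<.012)&(abs(loc[...,1])<.01)
for m in(red,b): print(m.sum(),np.percentile(loc[m],[3,97],0).round(4).tolist() if m.sum() else '')
print(g2(0).inv().apply(np.array([0,0,0])))
"
```

```text
t 26.33 pos [ 0.5364 -0.2449  0.12  ] w 0.0226 | turn [ 0.0004  0.0009 -0.0011] n>= 1 shift [-0.005 -0.005  0.008] n>= 1
lift 0.014158829328141775
3224 [[-0.0078, -0.0124, 0.0489], [0.0137, 0.0088, 0.0702]]
702 [[-0.003, -0.0074, 0.069], [0.0096, 0.0095, 0.0823]]
[0. 0. 0.]
```

>>> {"api": "step_arm", "payload": {
  "rows": [
    [[0.043, 0, -0.0156], [0.0005, 0.04, 0.0013], 0.15],
    [[0.043, 0, -0.0156], [0.0005, 0.04, 0.0013], 0.15],
    [[0.043, 0, -0.0156], [0.0005, 0.04, 0.0013], 0.15],
    [[0.043, 0, -0.0156], [0.0005, 0.04, 0.0013], 0.15],
    [[0, 0, 0], [0, 0, 0], 0.15],
    [[0, 0, 0], [0, 0, 0], 0.15]
  ]
}}

```text
time_s: 26.88
tool_pos: [0.5338, -0.2623, 0.1242]
tcp_rot: [3.013, -0.128, 0.129]
ft_force: [2.7, -6.5, -4.9]
gripper_width: 0.0227
gripper_force: 49.9
```

```bash
python3 -c "
from h import *
th=4*.0717
d=PV+lev(th)*.056+grot(0).apply([0,0,0]);plan(d,Rt=g2(th));print(observe()['joint_positions'].round(2),observe()['ft_force'].round(1),observe()['ft_torque'].round(2))"
```

```text
t 26.88 pos [ 0.5338 -0.2623  0.1242] w 0.0227 | turn [ 0.0004  0.0001 -0.0038] n>= 1 shift [-0.003 -0.025  0.009] n>= 1
[ 0.11  0.44  0.27  1.91 -0.03  0.69 -1.28] [ 2.7 -6.5 -4.9] [-1.39 -0.24 -0.13]
```

>>> {"api": "step_arm", "payload": {
  "rows": [
    [[0.043, 0, -0.0156], [0.0005, 0.037, 0.0013], 0.15],
    [[0.043, 0, -0.0156], [0.0005, 0.037, 0.0013], 0.15],
    [[0.043, 0, -0.0156], [0.0005, 0.037, 0.0013], 0.15],
    [[0.043, 0, -0.0156], [0.0005, 0.037, 0.0013], 0.15],
    [[0, 0, 0], [0, 0, 0], 0.15],
    [[0, 0, 0], [0, 0, 0], 0.15]
  ]
}}

```text
time_s: 27.38
tool_pos: [0.534, -0.2758, 0.123]
tcp_rot: [-2.997, -0.04, -0.132]
ft_force: [2.9, -4.2, -5.7]
gripper_width: 0.022
gripper_force: 49.5
```

```bash
python3 -c "
from h import *
th=8*.0717
d=PV+lev(th)*.056;plan(d,Rt=g2(th));print(observe()['joint_positions'].round(2),observe()['ft_force'].round(1),observe()['ft_torque'].round(2))"
```

```text
t 27.38 pos [ 0.534  -0.2758  0.123 ] w 0.022 | turn [ 0.0006  0.0005 -0.0029] n>= 1 shift [-0.006  0.001  0.001] n>= 1
[ 0.43  0.51  0.08  1.77 -0.27  0.88 -0.87] [ 2.9 -4.2 -5.7] [-1.47 -0.41 -0.29]
```

>>> {"api": "step_arm", "payload": {
  "rows": [
    [[0.043, 0, -0.0156], [0.0005, 0.04, 0.0013], 0.15],
    [[0.043, 0, -0.0156], [0.0005, 0.04, 0.0013], 0.15],
    [[0.043, 0, -0.0156], [0.0005, 0.04, 0.0013], 0.15],
    [[0.043, 0, -0.0156], [0.0005, 0.04, 0.0013], 0.15],
    [[0, 0, 0], [0, 0, 0], 0.15],
    [[0, 0, 0], [0, 0, 0], 0.15]
  ]
}}

```text
time_s: 27.88
tool_pos: [0.5356, -0.2896, 0.1181]
tcp_rot: [-2.725, -0.191, -0.123]
ft_force: [2.8, -1.0, -4.5]
gripper_width: 0.0219
gripper_force: 49.9
```

```bash
python3 -c "
from h import *
th=.838
d=PV+lev(th)*.056;plan(d,Rt=g2(th));print(observe()['joint_positions'].round(2),observe()['ft_force'].round(1),observe()['ft_torque'].round(2))
c=cam('side');P=pts(c);im=c['image'].astype(int)
L=P-PV;loc=np.stack([L@PX,L@PY,L@PN],-1)
red=(im[...,0]-im[...,1:].max(2)>60)&(abs(loc[...,0])<.03)&(abs(loc[...,1])<.05)&(loc[...,2]<.09)&(loc[...,2]>.02)
print(red.sum(),loc[red].mean(0).round(4) if red.any() else '')"
```

```text
t 27.88 pos [ 0.5356 -0.2896  0.1181] w 0.0219 | turn [-0.0138  0.0011  0.0024] n>= 1 shift [-0.008  0.001 -0.011] n>= 1
[ 0.63  0.65 -0.02  1.59 -0.4   1.14 -0.6 ] [ 2.8 -1.  -4.5] [-1.01 -0.41 -0.34]
52 [-0.0065 -0.0255  0.058 ]
```

>>> {"api": "step_arm", "payload": {
  "rows": [
    [[0.01, 0, -0.0035], [0, 0.015, 0], 0.15],
    [[0, 0, 0], [0, 0.015, 0], 0.15],
    [[0, 0, 0], [0, 0, 0], 0.15],
    [[0, 0, 0], [0, 0, 0], 0.15]
  ]
}}

```text
time_s: 28.27
tool_pos: [0.5356, -0.2904, 0.1183]
tcp_rot: [-2.706, -0.202, -0.123]
ft_force: [1.6, 4.8, -3.0]
gripper_width: 0.0226
gripper_force: 49.9
```

```bash
python3 -c "
from h import *
th=.838
d=PV+lev(th)*.056;plan(d,Rt=g2(th));print(observe()['ft_force'].round(1),observe()['ft_torque'].round(2))"
```

```text
t 28.27 pos [ 0.5356 -0.2904  0.1183] w 0.0226 | turn [-0.0261  0.001   0.0076] n>= 1 shift [-0.007 -0.006 -0.007] n>= 1
[ 1.6  4.8 -3. ] [ 0.02 -0.06 -0.2 ]
```

At the stop now (+y reaction). I'll lower the collar home, release and back off.

>>> {"api": "step_arm", "payload": {
  "rows": [
    [[0, 0, 0], [0.012, 0, 0.033], 0.15],
    [[0, 0, 0], [0.012, 0, 0.033], 0.15],
    [[0, 0, 0], [0.012, 0, 0.033], 0.15],
    [[0, 0, 0], [0.012, 0, 0.033], 0.15],
    [[0, 0, 0], [0, 0, 0], 0.15],
    [[0, 0, 0], [0, 0, 0], 0.5],
    [[0, 0, 0], [0, 0, 0], 0.5],
    [[0, 0, 0], [0, 0, 0], 0.5],
    [[0, 0, 0], [0, 0, 0], 0.5]
  ]
}}

```text
time_s: 29.02
tool_pos: [0.5412, -0.2869, 0.1068]
tcp_rot: [-2.708, -0.2, -0.126]
ft_force: [-0.7, 1.2, 0.5]
gripper_width: 0.0428
gripper_force: 0.0
```

>>> {"api": "step_arm", "payload": {
  "rows": [
    [[0, 0, 0], [0, 0, -0.1], 0.5],
    [[0, 0, 0], [0, 0, -0.2], 0.5],
    [[0, 0, 0], [0, 0, -0.3], 0.5],
    [[0, 0, 0], [0, 0, -0.3], 0.5],
    [[0, 0, 0], [0, 0, -0.3], 0.5],
    [[0, 0, 0], [0, 0, -0.1], 0.5],
    [[0, 0, 0], [0, 0, 0], 0.5],
    [[0, 0, 0], [0, 0, 0], 0.5]
  ]
}}

```text
time_s: 29.68
tool_pos: [0.5337, -0.3409, 0.2247]
tcp_rot: [-2.708, -0.2, -0.126]
ft_force: [-0.0, 0.0, -0.5]
gripper_width: 0.0427
gripper_force: 0.0
```

```bash
python3 - <<'E'
from h import *
for n in("wrist","side","scene"):
    c=cam(n,'pics/%s_end.png'%n);P=pts(c);im=c['image'].astype(int)
    L=P-PV
    lz=lev(.838);ly=np.cross(lz,PX);loc=np.stack([L@PX,L@ly,L@lz],-1)
    red=(im[...,0]-im[...,1:].max(2)>60)&(np.linalg.norm(L,axis=2)<.1)
    b=(im.max(2)<60)&(loc[...,2]>.058)&(loc[...,2]<.085)&(abs(loc[...,0])<.015)&(abs(loc[...,1])<.02)
    for m in(red,b): print(n,m.sum(),np.percentile(loc[m],[3,97],0).round(4).tolist() if m.sum() else '')
    d=P[...,:2]-O;x=d@X;y=d@Y
    for a0,a1,z0 in((-.093,-.03,.024),(-.022,.027,.015),(.03,.093,.015)):
        m=(x>a0)&(x<a1)&(abs(y)<.04)&(P[...,2]>z0)&(P[...,2]<.045)
        if m.sum()>20: print(n,m.sum(),np.percentile(P[m][:,2],[5,50,95]).round(4))
print(observe()['ft_force'].round(1))
s=cv2.imread('pics/side_end.png');w=cv2.imread('pics/wrist_end.png')
cv2.imwrite('pics/end.png',np.hstack([cv2.resize(w,(400,250)),cv2.resize(s,(400,250))]))
E
```

```text
wrist 1001 [[-0.0071, -0.0126, 0.0358], [0.0137, 0.0098, 0.0578]]
wrist 250 [[-0.0012, -0.0074, 0.0674], [0.0078, 0.0042, 0.0763]]
wrist 691 [0.025  0.0308 0.0324]
wrist 357 [0.0161 0.0199 0.0212]
wrist 267 [0.0158 0.0194 0.021 ]
side 161 [[-0.01, -0.0112, 0.0363], [0.0133, 0.0114, 0.0616]]
side 39 [[-0.0036, -0.0047, 0.0673], [0.007, 0.005, 0.0759]]
scene 97 [[-0.0077, -0.0069, 0.0345], [0.0144, 0.0145, 0.0554]]
scene 11 [[0.0004, -0.0013, 0.0653], [0.0058, 0.0071, 0.0719]]
scene 320 [0.0251 0.0292 0.0327]
scene 168 [0.0157 0.0185 0.0211]
scene 116 [0.0157 0.0185 0.0204]
[-0.6 -0.1 -0.6]
```

View pics/end.png

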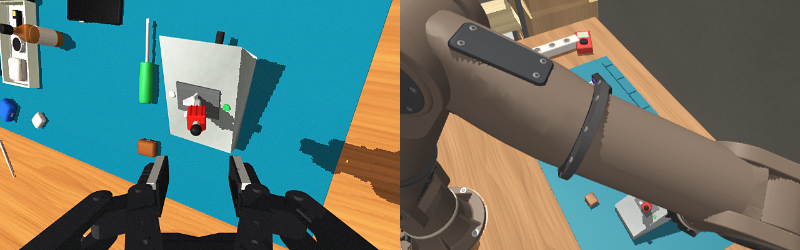

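The lever stands over on the green-dot side with the collar down (same span as at the start). All three repairs are flat in the tray and the gripper is clear.

```bash
python3 -c "
from h import *
print(order.job_done())"
```

```text
the job is handed in; nothing more can be done
None
```

I handed the job in at about 30 s; the hand-in call returned no verdict. Final camera measurements show all three repairs flat in the tray, the lever at the green dot with its collar down, and the gripper clear.

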